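Refill the heel bin and hold its lid open for the cobbler

TASK

Tip the three heel blocks out of the small carrying tote into the open filling mouth at the back of the metal heel bin, and stand the empty tote upright on the bench again, clear of the bin. Then lift the bin's front lid, which has a rod for a handle, and hold it open at 60 degrees from closed, so that the cobbler can pick out a pair; it falls shut by itself, so finish while still holding it there, without letting go. Leave everything else on the bench where it is.

Things in the scene. Friction and masses are not known exactly. Their poses are not given: they have to be found in the camera images.
- bin: Heel bin, fixed: sheet-metal box 240 (x) x 220 (y) x 120 mm high. Origin: centre of its underside on the bench; x points to its back (roughly away from the robot), -x to its front, z up. The back half (x 3 to 116 mm) is an open filling mouth; the front half (x -131 to -13) is covered by the hinged lid. Inside, below the mouth, a plate slopes down to the front.
- bin_mouth (a point): Centre of the bin's open filling mouth, 120 mm above the bench; axes as the bin's. The mouth is 113 (x) by 212 mm (y); its sides flare out to y = +-140 mm at 150 mm height, its back plate leans out to 86 mm behind this point at 177 mm height; at the front it is level with the closed lid.
- lid (a joint): Angle of the bin's lid, rad: 0 closed (level), grows as its front edge rises; hard stop at 1.4. 60 degrees is 1.047. The lid (about 0.3 kg) falls shut on its own from any angle.
- lid_hinge (a point): Middle of the lid's hinge line, 10 mm in front of the bin's centre (bin x = -10 mm), 120 mm high; the line runs along the bin's y. Axes turn with the lid: -x points from hinge to rod, y along the hinge.
- lid_rod (a point): Middle of the lid's handle rod: dark round steel bar, 12 mm thick, 120 long along the bin's y between two side arms, 160 mm from the hinge line; lid closed, it is level with the lid, 123 mm above the bench, 50 mm in front of the bin. 33 mm are free between rod and lid plate, 110 wide between the arms: fingers can go down on both sides or lift from below. Axes turn with the lid.
- tote: Plywood carrying tote, 180 (x) x 110 (y) mm, floor 4 thick, walls 44 high at both sides and the -x end; the +x end is open, without a sill. Origin: centre of its underside, z up. Handle: dark wooden bar along x, 70 long, 14 thick (y), 22 high, centred over the origin at z 112 mm, on an 8 mm thin neck over a flat bridge between the sides (z 68 to 74, 30 long in x). Empty about 0.2 kg.
- block1: Heel block 1 of three alike, standing in the tote: D-shaped, wood with a rubber sole, 40 x 40 mm, 28 high, about 35 g; origin at the underside, z up. Slides on the tote's floor when that is tilted by more than about 36 degrees.
- block2: Heel block 2 of three alike, standing in the tote: D-shaped, wood with a rubber sole, 40 x 40 mm, 28 high, about 35 g; origin at the underside, z up. Slides on the tote's floor when that is tilted by more than about 36 degrees.
- block3: Heel block 3 of three alike, standing in the tote: D-shaped, wood with a rubber sole, 40 x 40 mm, 28 high, about 35 g; origin at the underside, z up. Slides on the tote's floor when that is tilted by more than about 36 degrees.
- polish_tin: Bystander, to be left alone: flat round dark tin, 76 mm across, 24 mm high.
- shoe_brush: Bystander, to be left alone: wooden shoe brush, 50 x 150 x 40 mm.
- hammer: Bystander, to be left alone: hammer lying on the bench.
- tape_roll: Bystander, to be left alone: roll of black tape lying flat, 90 mm across, 25 mm high.
- nail_jar: Bystander, to be left alone: small glass jar with a cap, 52 mm across, 60 mm high.
Not all that is in view belongs to the job. Leave any yellow look-alike of the block1 alone. Leave any green look-alike of the tote alone.

How it is judged:
By the outcome, as a careful person would: the job done as asked, in the order asked, and still so for the second after the job is handed in, while the arm keeps its last pose, push and grip.
It also fails if it takes over 72 s, if anything falls off the work surface, if the arm or the gripper's body presses on something with over 40 N, if the wrist force passes 120 N, or if a joint passes its speed limit or range.

ROBOT

A 7-joint arm with a two-finger parallel gripper is mounted at the origin on the work surface. World frame = base frame: x ahead of the robot, y to its left, z up, the work surface at z = 0. Lengths are in m, angles in rad, forces in N, time in s.
With the tool pointing down it reaches from about 0.425 to 0.925 m from the base axis. Payload 6.8 kg.
Tool frame: the origin (TCP) lies at the very end of the fingers, on their centre line; the grasp point (between the pads) lies 19 mm behind it; z points along the fingers, y is the direction in which the jaws open and shut (so a half turn about z gives the same grasp; the last joint's range is limited). The gripper opens to 85 mm and grips with 20 to 120 N. Pads are 22 mm wide; open, the fingers measure 114 mm over their backs; the gripper's body (76 mm by 85 mm) begins 54 mm behind the grasp point. The pads swing forward as they close: fully open they stand 13 mm farther back than shut.
Start: joints at [1.082, 0.477, 0.022, 1.555, -0.011, 1.109, -0.083], TCP at [0.251, -0.627, 0.231] pointing down, gripper open.
Joint ranges: [-2.96, 2.96], [-0.34, 2.1], [-1.41, 1.46], [0.24, 2.44], [-1.37, 4.51], [0.17, 1.92], [-2.96, 2.96]. Speed limits (rad/s): [2.39, 2.39, 3.14, 3.14, 3.14, 3.14, 3.14].

INTERFACE

Orientations are given as a unit quaternion [x, y, z, w].
In Python, from rig import ctrl gives the robot as it stands.
- The arm moves only by the tool jog_arm, never from a script. Its argument "rows" is a list of rows, each an object with "delta_pos": the shift along the tool's x, y, z in m, a list of three; "dr": the turn, a rotation vector about the tool's x, y, z in degrees, a list of three. A call has exactly 10 rows; each row shifts and turns the commanded pose from where the row before left it, along the tool's axes as they then stand; what a row does not reach is not made up. A row lasts 1/10 s, in which the tool goes at most 50 mm and 8.59 degrees, less where a joint would pass 70% of its speed; a pose out of reach is approached as far as the arm can. A call with a gripper value outside its range is refused whole. "gripper" is the opening, from 0 (shut) to 1 (fully open), set as the call begins (left out, the last holds). The fingers move at their own pace and stop on an object; "force" is the grip in N (left out, the last holds). Time passes only in rows, so rows that do not move let the fingers close, or fill a call up. It gives the time, the measured TCP pose, the force and the opening at its end, in the units of the state.
- ctrl.observe(): the state, without advancing time (a new reading comes with each control period).
- ctrl.grab_frame(name): name is "scene" or "top"; returns the picture (420x560x3 uint8, red, green, blue); there is no depth.
- ctrl.camera_params(name): a dict with "fx", "fy", "cx", "cy" (pixels), "k1" (the pictures are not rectified: a ray, as slopes to the right and down, at radius r is drawn at 1 + k1 r^2 times it, then the intrinsics apply), "view" (4x4, takes a point from world to camera coordinates). Camera axes: x right, y down, z forward; pixel columns grow to the right and rows downward; lengths in m; the calibration is good to about 2 mm. A picture is of the moment at which its call begins. camera_params takes no time and is no camera call.
- ctrl.hand_in(): hands the job in, once; it reports no verdict.
The state is a dict: "time": time; "joint_pos": joint angles; "qvel": joint speeds; "tau": joint torques, N m; "tool_pos": TCP position; "ee_rot": TCP orientation; "wrist_force": force on the tool from outside, world axes, zero at the start; "torque": the same for the moment, N m; "gripper_width": finger opening in m.
Only numpy, scipy, OpenCV 4.12 (cv2) and the standard library are available. Lean on these libraries where they do the work, as an engineer would, in place of code of your own. Each camera call takes 0.05 s, during which the arm holds its last target. There are 200 camera calls.

## Working session

There is one attempt and no reset: what is moved stays moved. The work goes in short steps, Python scripts to look and compute and a tool call to move; the robot and the scene stay as the last step left them, time stands still between calls to the robot, and variables do not carry over. Pictures are saved under pics/ and viewed, about 8 in all and at most 12, crops included, and the job is handed in when it is done.

Besides the shell and the picture viewer there is one more tool, called after ">>>" as name(argument=value, ...), one argument or row to a line, values as JSON. jog_arm: Moves the arm, as the interface text tells. Its arguments: {"type":"object","properties":{"rows":{"type":"array"},"gripper":{"type":"number"},"force":{"type":"number"}},"required":["rows"]}

```bash
ls; mkdir -p pics; python3 - <<'E'
from rig import ctrl
import cv2,numpy as np
for n in("scene","top"):
    cv2.imwrite(f"pics/{n}0.png",cv2.resize(ctrl.grab_frame(n)[:,:,::-1],(800,600),interpolation=cv2.INTER_CUBIC))
    p=ctrl.camera_params(n);print(n,{k:np.round(v,4).tolist() for k,v in p.items()})
s=ctrl.observe();print({k:np.round(v,3).tolist() for k,v in s.items()})
E
```

```text
pics
scene {'fx': 493.8424, 'fy': 493.8424, 'cx': 278.4167, 'cy': 211.5336, 'k1': -0.0645, 'view': [[0.6707, 0.7417, -0.0074, -0.3203], [0.5736, -0.5249, -0.6289, -0.2358], [-0.4703, 0.4176, -0.7775, 1.6913], [0.0, 0.0, 0.0, 1.0]]}
top {'fx': 460.3428, 'fy': 460.3428, 'cx': 282.233, 'cy': 208.764, 'k1': 0.0522, 'view': [[-0.0675, -0.9977, 0.0013, 0.0155], [-0.9778, 0.0658, -0.1989, 0.5303], [0.1984, -0.0147, -0.98, 1.5482], [0.0, 0.0, 0.0, 1.0]]}
{'time': 0.1, 'joint_pos': [1.082, 0.478, 0.022, 1.556, -0.011, 1.109, -0.083], 'qvel': [-0.001, -0.001, 0.001, -0.003, -0.0, 0.0, 0.001], 'tau': [0.004, -59.776, 1.614, -28.195, 0.013, 0.005, -0.0], 'tool_pos': [0.251, -0.626, 0.23], 'ee_rot': [0.982, 0.189, -0.0, -0.001], 'wrist_force': [0.349, -1.339, -0.539], 'torque': [-0.005, 0.004, 0.037], 'gripper_width': 0.086}
```

View pics/scene0.png

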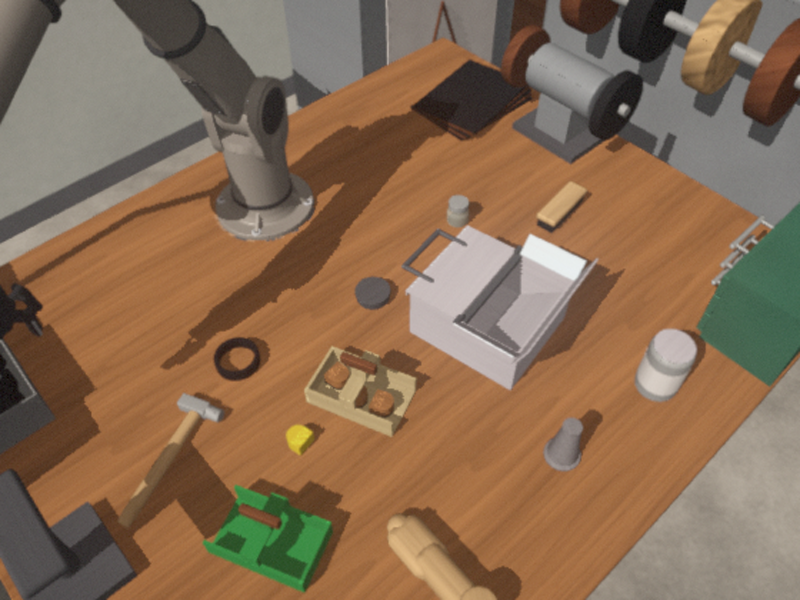

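View pics/top0.png

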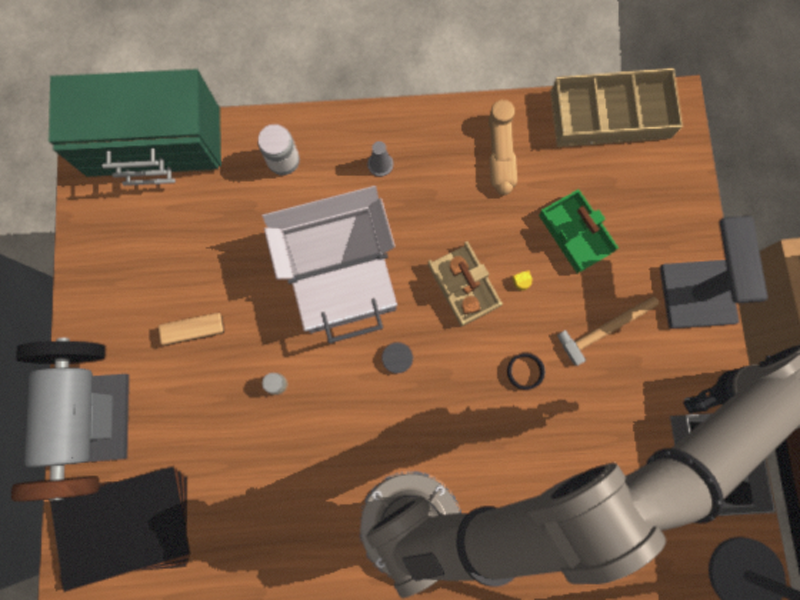

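Two candidate totes: plywood at top-view (465,285) / scene (361,390), holding three brown blocks. The other is green, at (578,232) / (268,538), empty: a look-alike. The plywood one fits. The yellow block at (523,281) is the look-alike to leave. The bin is at top (330,260), with its rod to the front at (355,330). Next I take enlarged crops to confirm and measure.

```bash
cat > h.py <<'E'
import numpy as np,cv2
from scipy.optimize import least_squares
from scipy.spatial.transform import Rotation as R
from rig import ctrl
P={n:ctrl.camera_params(n) for n in("scene","top")}
def proj(n,X):
    p=P[n];X=np.atleast_2d(X);V=np.array(p["view"]);c=X@V[:3,:3].T+V[:3,3]
    s=c[:,:2]/c[:,2:];r2=(s**2).sum(1,keepdims=True);s=s*(1+p["k1"]*r2)
    return s*[p["fx"],p["fy"]]+[p["cx"],p["cy"]]
def tri(uvs,uvt):
    r=least_squares(lambda X:np.r_[(proj("scene",X)-uvs).ravel(),(proj("top",X)-uvt).ravel()],[.5,0,.1]);return r.x,np.abs(r.fun).max()
def crop(im,x,y,w,h,s):return cv2.resize(im[y:y+h,x:x+w],None,fx=s,fy=s,interpolation=cv2.INTER_CUBIC)
E
python3 - <<'E'
from h import *
a=ctrl.grab_frame("scene")[:,:,::-1];b=ctrl.grab_frame("top")[:,:,::-1]
cv2.imwrite("pics/tote.png",np.hstack([crop(a,212,235,80,75,5),crop(b,290,160,80,75,5)]))
cv2.imwrite("pics/bin.png",np.hstack([crop(a,280,155,140,115,3.0),crop(b,180,128,110,115,3.0)]))
E
```

```text
(no output)
```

View pics/tote.png

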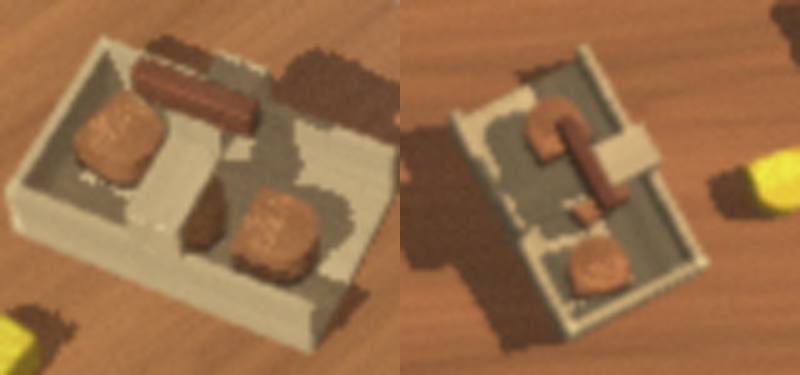

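View pics/bin.png

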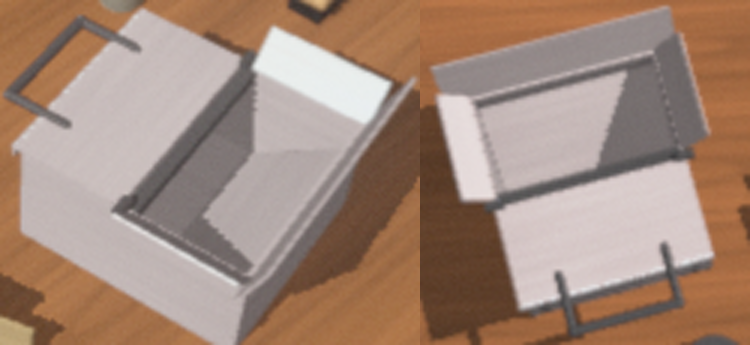

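```bash
cat > m.py <<'E'
from h import *
S=lambda x,y,k,ox,oy:np.array([x/k+ox,y/k+oy])-0.5+0.5/k
def run(name,pts,k,so,to,tx):
    for n,(s,t,m) in pts.items():
        X,e=tri(S(*s,k,*so),S(t[0]-tx,t[1],k,*to));print(name,n,np.round(X*1000,1),"res px",round(e,2))
    def f(q):
        c,s_=np.cos(q[2]),np.sin(q[2]);r=[]
        for s,t,m in pts.values():
            W=[q[0]+c*m[0]-s_*m[1],q[1]+s_*m[0]+c*m[1],q[3]+m[2]]
            r+=list(proj("scene",W)[0]-S(*s,k,*so))+list(proj("top",W)[0]-S(t[0]-tx,t[1],k,*to))
        return np.array(r)
    o=least_squares(f,[.6,0,.3,0],loss="soft_l1");print(name,"x,y,yawdeg,z",np.round([o.x[0],o.x[1],np.degrees(o.x[2]),o.x[3]],4));print(np.round(f(o.x).reshape(-1,4),1).tolist())
h=.044
run("tote",{"-x-y":((12,190),(706,263),(-.09,-.055,h)),"-x+y":((103,38),(568,338),(-.09,.055,h)),"+x+y":((398,148),(453,113),(.09,.055,h)),"+x-y":((315,308),(583,45),(.09,-.055,h)),"hand":((197,93),(592,162),(0,0,.12))},5,(212,235),(290,160),400)
run("bin",{"rod+y":((80,22),(577,331),(-.17,.06,.123)),"rod-y":((10,95),(680,303),(-.17,-.06,.123)),"lid+y":((140,12),(522,308),(-.129,.108,.121)),"lid-y":((16,152),(713,258),(-.129,-.108,.121)),"hinge+y":((248,62),(490,207),(-.01,.11,.12)),"hinge-y":((120,212),(690,153),(-.01,-.11,.12))},3,(280,155),(180,128),420)
E
python3 m.py
```

```text
tote -x-y [ 505.1 -257.4   41.4] res px 0.43
tote -x+y [ 458.7 -157.7   38.4] res px 0.23
tote +x+y [625.1 -88.5  43.4] res px 0.57
tote +x-y [ 667.9 -185.7   43.2] res px 0.25
tote hand [ 565.6 -174.8  117. ] res px 0.6
tote x,y,yawdeg,z [ 5.64400e-01 -1.72500e-01  2.36868e+01 -3.20000e-03]
[[-1.1, 0.3, 0.0, 0.1], [-0.2, -0.1, -0.0, -0.6], [0.1, -0.0, -1.3, -0.0], [-0.2, 1.0, -0.0, -0.2], [-0.2, -0.7, -1.2, 0.1]]
bin rod+y [430.6 153.1 122.3] res px 0.44
bin rod-y [454.   38.7 120.2] res px 0.34
bin lid+y [459.4 210.8 118.8] res px 0.12
bin lid-y [ 5.040e+02 -2.000e-01  1.117e+02] res px 0.54
bin hinge+y [575.9 242.  115.7] res px 0.28
bin hinge-y [623.1  16.6 121. ] res px 0.19
bin x,y,yawdeg,z [ 6.08700e-01  1.31200e-01  1.18527e+01 -2.50000e-03]
[[-0.1, 0.1, -0.9, 0.0], [-0.5, 0.3, -0.0, -0.4], [0.2, 0.3, 0.3, -0.2], [-0.6, -1.2, -0.3, -0.9], [-0.7, 0.5, 1.7, -0.1], [0.6, -0.5, -1.6, 0.7]]
```

```bash
cat >> h.py <<'E'
from scipy.linalg import logm,expm
def T(p,Rm):
    M=np.eye(4);M[:3,:3]=Rm;M[:3,3]=p;return M
def tool(yaw,theta=0):
    """tote frame yaw (deg), tipped by theta about tote y (open end down); tool y = -tote y, tool z down"""
    B=R.from_euler("ZY",[yaw,theta],degrees=True).as_matrix();return B@np.diag([1,-1,-1.])
def cur():
    s=ctrl.observe();open("log.txt","a").write(repr([np.array(s[k]).tolist() for k in("joint_pos","tool_pos","ee_rot")])+"\n")
    return T(s["tool_pos"],R.from_quat(s["ee_rot"]).as_matrix())
def plan(p,Rm,n,c=None):
    D=np.linalg.inv(cur() if c is None else c)@T(p,Rm);E=expm(np.real(logm(D))/n)
    print(n,"rows: dp",np.round(E[:3,3],4).tolist(),"dr",np.round(R.from_matrix(E[:3,:3]).as_rotvec(degrees=True),2).tolist(),"| total",np.round(D[:3,3],4).tolist())
E
python3 - <<'E'
from h import *
plan([.565,-.173,.20],tool(23.7),15)
E
```

```text
15 rows: dp [0.031, -0.0198, 0.0021] dr [-0.0, 0.0, -0.13] | total [0.4602, -0.304, 0.031]
```

>>> jog_arm(
  rows=[
    {"delta_pos": [0.031,-0.02,0],"dr": [0,0,0]},
    {"delta_pos": [0.031,-0.02,0],"dr": [0,0,0]},
    {"delta_pos": [0.031,-0.02,0],"dr": [0,0,0]},
    {"delta_pos": [0.031,-0.02,0],"dr": [0,0,0]},
    {"delta_pos": [0.031,-0.02,0],"dr": [0,0,0]},
    {"delta_pos": [0.031,-0.02,0],"dr": [0,0,0]},
    {"delta_pos": [0.031,-0.02,0],"dr": [0,0,0]},
    {"delta_pos": [0.031,-0.02,0],"dr": [0,0,0]},
    {"delta_pos": [0.031,-0.02,0],"dr": [0,0,0]},
    {"delta_pos": [0.031,-0.02,0],"dr": [0,0,-2]},
  ],
  gripper=1,
)

```text
time: 1.2
tool_pos: [0.4649, -0.3244, 0.2313]
ee_rot: [0.978, 0.207, -0.0, 0.0]
wrist_force: [0.1, -1.3, 0.1]
gripper_width: 0.0849
```

```bash
python3 - <<'E'
from h import *
c=cur();print(np.round(c,3).tolist(),np.round(ctrl.observe()["joint_pos"],3))
plan([.565,-.173,.17],tool(23.7),7)
E
```

```text
[[0.915, 0.404, -0.0, 0.465], [0.404, -0.915, -0.0, -0.324], [-0.0, 0.0, -1.0, 0.231], [0.0, 0.0, 0.0, 1.0]] [ 0.6    0.305 -0.125  1.812  0.044  1.027 -0.696]
7 rows: dp [0.0218, -0.014, 0.0088] dr [0.0, 0.0, 0.02] | total [0.1527, -0.0981, 0.0613]
```

>>> jog_arm(
  rows=[
    {"delta_pos": [0.0255,-0.0164,0.005],"dr": [0,0,0]},
    {"delta_pos": [0.0255,-0.0164,0.005],"dr": [0,0,0]},
    {"delta_pos": [0.0255,-0.0164,0.01],"dr": [0,0,0]},
    {"delta_pos": [0.0255,-0.0164,0.01],"dr": [0,0,0]},
    {"delta_pos": [0.0255,-0.0164,0.01],"dr": [0,0,0]},
    {"delta_pos": [0.0255,-0.0164,0.01],"dr": [0,0,0]},
    {"delta_pos": [0,0,0.025],"dr": [0,0,0]},
    {"delta_pos": [0,0,0.025],"dr": [0,0,0]},
    {"delta_pos": [0,0,0.02],"dr": [0,0,0]},
    {"delta_pos": [0,0,0.015],"dr": [0,0,0]},
  ],
)

```text
time: 2.2
tool_pos: [0.5639, -0.1738, 0.0948]
ee_rot: [0.978, 0.206, -0.001, -0.0]
wrist_force: [0.2, 0.2, 0.9]
gripper_width: 0.0855
```

```bash
python3 - <<'E'
from h import *
c=cur();print(np.round(c[:3,3],4),np.round(ctrl.observe()["joint_pos"],3),np.round(ctrl.observe()["wrist_force"],1))
a=ctrl.grab_frame("scene")[:,:,::-1];b=ctrl.grab_frame("top")[:,:,::-1]
cv2.imwrite("pics/grasp.png",np.hstack([crop(a,202,205,100,110,4),crop(b,280,150,100,110,4)]))
E
```

```text
[ 0.5639 -0.1738  0.0948] [ 0.329  0.507 -0.177  1.866  0.122  0.781 -1.068] [0.2 0.2 0.9]
```

View pics/grasp.png

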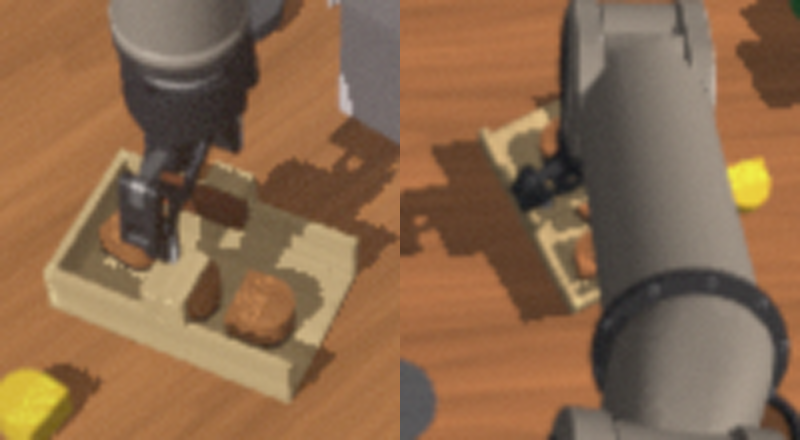

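The fingers straddle the bar. In the scene crop the near finger is at (140,210), roughly mid-bar, and the tote and blocks are unmoved. Closing now, then lifting.

>>> jog_arm(
  rows=[
    {"delta_pos": [0,0,0],"dr": [0,0,0]},
    {"delta_pos": [0,0,0],"dr": [0,0,0]},
    {"delta_pos": [0,0,0],"dr": [0,0,0]},
    {"delta_pos": [0,0,0],"dr": [0,0,0]},
    {"delta_pos": [0,0,0],"dr": [0,0,0]},
    {"delta_pos": [0,0,0],"dr": [0,0,0]},
    {"delta_pos": [0,0,0],"dr": [0,0,0]},
    {"delta_pos": [0,0,-0.01],"dr": [0,0,0]},
    {"delta_pos": [0,0,-0.02],"dr": [0,0,0]},
    {"delta_pos": [0,0,-0.03],"dr": [0,0,0]},
  ],
  gripper=0,
  force=110,
)

```text
time: 3.3
tool_pos: [0.5627, -0.1737, 0.1553]
ee_rot: [0.978, 0.206, -0.002, -0.001]
wrist_force: [-0.3, 0.4, -4.3]
gripper_width: 0.0121
```

```bash
cat > kin.py <<'E'
from h import *
L=[eval(l) for l in open("log.txt")]
def fk(q,g):
    h,d3,d5,d7,a3,s3,a5,y0,sg=g
    M=lambda p,r=np.eye(3):T(p,r)
    Rz=lambda a:R.from_euler("z",a).as_matrix();Ry=lambda a:R.from_euler("y",a).as_matrix()
    return (M([0,0,h],Rz(y0+q[0]*sg))@M([0,0,0],Ry(q[1]))@M([0,0,0],Rz(q[2]*sg))@M([a3,s3,d3],Ry(q[3]))@M([0,0,0],Rz(q[4]*sg))@M([a5,0,d5],Ry(q[5]))@M([0,0,0],Rz(q[6]*sg))@M([0,0,d7]))
if __name__=="__main__":
    cur();L=[eval(l) for l in open("log.txt")]
    for sg in(1,-1):
        def f(g):
            r=[]
            for q,p,e in L:
                A=fk(q,list(g[:8])+[sg]);Z=R.from_quat(e).as_matrix()@R.from_euler("z",g[8]).as_matrix();r+=list((A[:3,3]-p)*3)+list((A[:3,:3]-Z).ravel()*.3)
            r+=list((g[4:7])*.02)
            return np.array(r)
        best=min((least_squares(f,[.3,.4,.4,.25,0,0,0,y,z]) for y in(-2.3,-.7,.7,2.3) for z in (0,1.6,3.1,-1.6)),key=lambda o:o.cost)
        print(sg,best.cost,np.round(best.x,3))
E
python3 kin.py; python3 -c "
from rig import ctrl;print(ctrl.observe()['joint_pos'],ctrl.observe()['wrist_force'])"; sort -u log.txt|wc -l
```

```text
1 0.2993934345779883 [59.761  2.211  1.834 59.072 -1.057  0.357  2.305 -2.636  5.025]
-1 1.2261165984774116e-05 [ 0.577  0.556  0.477  0.615 -0.002 -0.052  0.016 -0.015 -1.556]
[ 0.33902782  0.42921454 -0.18735106  1.82487596  0.09857935  0.90130714
 -1.04852597] [-0.29840901  0.38331023 -4.31364717]
4
```

>>> jog_arm(
  rows=[
    {"delta_pos": [0,0,-0.02],"dr": [0,0,0]},
    {"delta_pos": [0,0,-0.02],"dr": [0,0,0]},
    {"delta_pos": [0,0,-0.02],"dr": [0,0,0]},
    {"delta_pos": [0,0,-0.02],"dr": [0,0,0]},
    {"delta_pos": [0,0,-0.02],"dr": [0,0,0]},
    {"delta_pos": [0,0,-0.02],"dr": [0,-3,0]},
    {"delta_pos": [0,0,-0.02],"dr": [0,-3,0]},
    {"delta_pos": [0,0,-0.01],"dr": [0,-3,0]},
    {"delta_pos": [0,0,0],"dr": [0,-3,0]},
    {"delta_pos": [0,0,0],"dr": [0,-3,0]},
  ],
)

```text
time: 4.3
tool_pos: [0.5665, -0.173, 0.3068]
ee_rot: [0.97, 0.204, -0.128, 0.027]
wrist_force: [-0.2, -0.2, -3.4]
gripper_width: 0.0121
```

```bash
python3 kin.py; python3 -c "
from rig import ctrl;print(ctrl.observe()['joint_pos'],ctrl.observe()['tool_pos'])"
```

```text
1 1.9667296446725522 [ 3.052  1.258  1.001  2.572 -0.465  0.31   1.288 -2.237 -1.656]
-1 5.404057171686807e-05 [ 0.297  0.551  0.476  0.335 -0.004 -0.049  0.01  -0.021 -1.55 ]
[ 0.23537502  0.41001322 -0.16452293  1.51054727  0.18985654  1.4623996
 -1.12173677] [ 0.56647886 -0.17302842  0.30681679]
```

```bash
cat > ik.py <<'E'
from kin import *
G=[.297,.551,.476,.335,-.004,-.049,.01,-.021,-1]
lo=np.array([-2.96,-.34,-1.41,.24,-1.37,.17,-2.96]);hi=np.array([2.96,2.1,1.46,2.44,4.51,1.92,2.96])
def FK(q):A=fk(q,G).copy();A[:3,:3]=A[:3,:3]@R.from_euler("z",1.55).as_matrix();return A
def ik(Tt,q0):
    f=lambda q:np.r_[(FK(q)[:3,3]-Tt[:3,3])*5,R.from_matrix(FK(q)[:3,:3].T@Tt[:3,:3]).as_rotvec(),.003*(q-q0)]
    o=least_squares(f,np.clip(q0,lo+.02,hi-.02),bounds=(lo,hi));e=f(o.x)[:6];return o.x,np.abs(e).max(),np.minimum(o.x-lo,hi-o.x).min()
binp=np.array([.609,.131]);by=11.9
def lipTCP(psi,th,lip,z):
    Rt=tool(psi,th);B=Rt@np.diag([1,-1,-1.]);return T(np.r_[lip,z]-B@[.09,0,-.094],Rt)
E
python3 - <<'E'
from ik import *
q=np.array(ctrl.observe()["joint_pos"]);print(np.round(FK(q)-cur(),3)[:3].tolist())
b=lambda v:binp+R.from_euler("z",by,degrees=True).as_matrix()[:2,:2]@v
for rel in range(-60,121,20):
    d=np.array([np.cos(np.radians(rel)),np.sin(np.radians(rel))]);lip=b(np.array([.065,0])-.03*d)
    o="";qq=q
    for th in(0,20,40,50,60,70):
        A=lipTCP(by+rel,th,lip,.18);qq,e,m=ik(A,qq);o+=f"| {th} e{e:.3f} m{m:.2f} "
    print(rel,o,np.round(qq,2),np.round(A[:3,3],2))
E
```

```text
[[-0.0, -0.001, -0.002, -0.0], [0.0, -0.0, 0.005, -0.002], [0.0, -0.005, -0.0, 0.001]]
-60 | 0 e0.000 m0.05 | 20 e0.000 m0.32 | 40 e0.000 m0.26 | 50 e0.000 m0.13 | 60 e0.000 m0.01 | 70 e0.000 m0.00  [ 0.45  1.17 -1.05  0.92 -0.21  1.92 -2.88] [0.69 0.12 0.3 ]
-40 | 0 e0.000 m0.40 | 20 e0.000 m0.43 | 40 e0.000 m0.07 | 50 e0.050 m0.00 | 60 e0.149 m0.00 | 70 e0.246 m0.00  [ 0.42  1.15 -1.09  0.94 -0.11  1.92 -2.76] [0.7  0.13 0.3 ]
-20 | 0 e0.000 m0.63 | 20 e0.000 m0.36 | 40 e0.051 m0.00 | 50 e0.185 m0.00 | 60 e0.293 m0.00 | 70 e0.360 m0.00  [ 0.25  0.99 -0.79  0.97 -0.11  1.92 -2.39] [0.7  0.14 0.3 ]
0 | 0 e0.000 m0.61 | 20 e0.000 m0.32 | 40 e0.103 m0.00 | 50 e0.278 m0.00 | 60 e0.450 m0.00 | 70 e0.616 m0.00  [-0.34  0.85  0.12  0.98 -0.11  1.92 -1.6 ] [0.7  0.15 0.3 ]
20 | 0 e0.000 m0.63 | 20 e0.000 m0.32 | 40 e0.053 m0.00 | 50 e0.188 m0.00 | 60 e0.298 m0.00 | 70 e0.359 m0.00  [-0.84  1.12  0.96  0.97 -0.11  1.92 -0.8 ] [0.7  0.16 0.3 ]
40 | 0 e0.000 m0.67 | 20 e0.000 m0.35 | 40 e0.000 m0.00 | 50 e0.053 m0.00 | 60 e0.152 m0.00 | 70 e0.251 m0.00  [-0.96  1.31  1.23  0.94 -0.11  1.92 -0.43] [0.69 0.17 0.3 ]
60 | 0 e0.000 m0.74 | 20 e0.000 m0.42 | 40 e0.000 m0.09 | 50 e0.000 m0.00 | 60 e0.000 m0.00 | 70 e0.004 m0.00  [-1.    1.38  1.33  0.92 -0.1   1.92 -0.24] [0.68 0.17 0.3 ]
80 | 0 e0.000 m0.69 | 20 e0.000 m0.50 | 40 e0.000 m0.26 | 50 e0.000 m0.14 | 60 e0.000 m0.03 | 70 e0.000 m0.00  [-0.7   0.85 -0.04  1.25  0.91  1.92 -0.81] [0.67 0.17 0.3 ]
100 | 0 e0.000 m0.64 | 20 e0.000 m0.61 | 40 e0.000 m0.46 | 50 e0.000 m0.36 | 60 e0.000 m0.24 | 70 e0.000 m0.13  [-0.58  0.7  -0.34  1.57  1.18  1.79 -0.87] [0.66 0.17 0.3 ]
120 | 0 e0.000 m0.58 | 20 e0.000 m0.72 | 40 e0.000 m0.69 | 50 e0.000 m0.60 | 60 e0.000 m0.48 | 70 e0.000 m0.34  [-0.51  0.56 -0.46  1.88  1.39  1.58 -0.89] [0.65 0.16 0.3 ]
```

```bash
cat >> ik.py <<'E'
bl=lambda x,y:binp+R.from_euler("z",by,degrees=True).as_matrix()[:2,:2]@np.array([x,y])
def path(A,n,c=None):
    """screw path check: rows + worst joint margin, joint step"""
    c=cur() if c is None else c;q=np.array(ctrl.observe()["joint_pos"]);plan(A[:3,3],A[:3,:3],n,c)
    E=expm(np.real(logm(np.linalg.inv(c)@A))/n);M=c;out=[]
    for i in range(n):
        M=M@E;q2,e,m=ik(M,q);out.append((np.round(M[:3,3],3).tolist(),round(e,3),round(m,2),round(np.abs(q2-q).max(),2)));q=q2
    print(out[n//2-1],out[-1],"max step",max(o[3] for o in out),np.round(q,2));return q
E
python3 - <<'E'
from ik import *
A=lipTCP(by+90,10,bl(.072,-.055),.20);print(np.round(A,3).tolist());path(A,20)
E
```

```text
[[-0.203, 0.979, 0.036, 0.706], [0.964, 0.206, -0.17, 0.021], [-0.174, -0.0, -0.985, 0.308], [0.0, 0.0, 0.0, 1.0]]
20 rows: dp [0.0125, 0.0015, -0.0029] dr [-0.85, 0.21, -3.81] | total [0.1984, -0.1216, -0.0549]
([0.671, -0.101, 0.305], np.float64(0.0), np.float64(0.5), np.float64(0.05)) ([0.706, 0.021, 0.308], np.float64(0.0), np.float64(0.59), np.float64(0.04)) max step 0.05 [ 0.11  0.49 -0.48  1.41  0.4   1.33 -0.22]
```

>>> jog_arm(
  rows=[
    {"delta_pos": [0.0125,0.0015,-0.003],"dr": [-0.85,0.2,-3.8]},
    {"delta_pos": [0.0125,0.0015,-0.003],"dr": [-0.85,0.2,-3.8]},
    {"delta_pos": [0.0125,0.0015,-0.003],"dr": [-0.85,0.2,-3.8]},
    {"delta_pos": [0.0125,0.0015,-0.003],"dr": [-0.85,0.2,-3.8]},
    {"delta_pos": [0.0125,0.0015,-0.003],"dr": [-0.85,0.2,-3.8]},
    {"delta_pos": [0.0125,0.0015,-0.003],"dr": [-0.85,0.2,-3.8]},
    {"delta_pos": [0.0125,0.0015,-0.003],"dr": [-0.85,0.2,-3.8]},
    {"delta_pos": [0.0125,0.0015,-0.003],"dr": [-0.85,0.2,-3.8]},
    {"delta_pos": [0.0125,0.0015,-0.003],"dr": [-0.85,0.2,-3.8]},
    {"delta_pos": [0.0125,0.0015,-0.003],"dr": [-0.85,0.2,-3.8]},
  ],
)

```text
time: 5.3
tool_pos: [0.6708, -0.1006, 0.3046]
ee_rot: [0.848, 0.519, -0.098, 0.051]
wrist_force: [-0.4, -0.4, -3.7]
gripper_width: 0.012
```

>>> jog_arm(
  rows=[
    {"delta_pos": [0.0125,0.0015,-0.003],"dr": [-0.85,0.2,-3.8]},
    {"delta_pos": [0.0125,0.0015,-0.003],"dr": [-0.85,0.2,-3.8]},
    {"delta_pos": [0.0125,0.0015,-0.003],"dr": [-0.85,0.2,-3.8]},
    {"delta_pos": [0.0125,0.0015,-0.003],"dr": [-0.85,0.2,-3.8]},
    {"delta_pos": [0.0125,0.0015,-0.003],"dr": [-0.85,0.2,-3.8]},
    {"delta_pos": [0.0125,0.0015,-0.003],"dr": [-0.85,0.2,-3.8]},
    {"delta_pos": [0.0125,0.0015,-0.003],"dr": [-0.85,0.2,-3.8]},
    {"delta_pos": [0.0125,0.0015,-0.003],"dr": [-0.85,0.2,-3.8]},
    {"delta_pos": [0.0125,0.0015,-0.003],"dr": [-0.85,0.2,-3.8]},
    {"delta_pos": [0.0125,0.0015,-0.003],"dr": [-0.85,0.2,-3.8]},
  ],
)

```text
time: 6.3
tool_pos: [0.7062, 0.0212, 0.3088]
ee_rot: [0.628, 0.773, -0.057, 0.069]
wrist_force: [0.1, -0.5, -3.5]
gripper_width: 0.0119
```

```bash
python3 - <<'E'
from ik import *
c=cur();print(np.round(c,3).tolist(),np.round(ctrl.observe()["joint_pos"],2))
A=lipTCP(by+90,58,bl(.072,-.055),.18);print(np.round(A[:3,3],3));path(A,16)
cv2.imwrite("pics/pre.png",crop(ctrl.grab_frame("scene")[:,:,::-1],230,60,220,220,2.7))
E
```

```text
[[-0.202, 0.979, 0.035, 0.706], [0.963, 0.205, -0.174, 0.021], [-0.177, -0.002, -0.984, 0.309], [0.0, 0.0, 0.0, 1.0]] [ 0.1   0.51 -0.47  1.38  0.41  1.34 -0.21]
[0.684 0.123 0.306]
16 rows: dp [0.0058, -0.0, -0.0035] dr [-0.01, -2.99, -0.0] | total [0.1034, -0.0006, -0.0159]
([0.695, 0.073, 0.319], np.float64(0.0), np.float64(0.43), np.float64(0.04)) ([0.684, 0.123, 0.306], np.float64(0.0), np.float64(0.19), np.float64(0.03)) max step 0.05 [-0.48  0.67 -0.3   1.45  1.    1.73 -0.77]
```

View pics/pre.png

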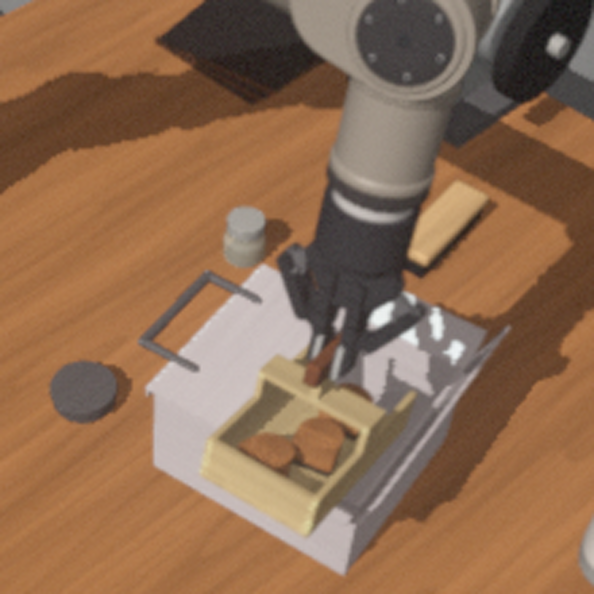

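Scene crop: the level tote with its three blocks (300,440) is over the mouth, with the open end facing along the bin's +y. The rod is at (170,310). Tipping about the lip.

>>> jog_arm(
  rows=[
    {"delta_pos": [0.006,0,-0.0035],"dr": [0,-3,0]},
    {"delta_pos": [0.006,0,-0.0035],"dr": [0,-3,0]},
    {"delta_pos": [0.006,0,-0.0035],"dr": [0,-3,0]},
    {"delta_pos": [0.006,0,-0.0035],"dr": [0,-3,0]},
    {"delta_pos": [0.006,0,-0.0035],"dr": [0,-3,0]},
    {"delta_pos": [0.006,0,-0.0035],"dr": [0,-3,0]},
    {"delta_pos": [0.006,0,-0.0035],"dr": [0,-3,0]},
    {"delta_pos": [0.006,0,-0.0035],"dr": [0,-3,0]},
    {"delta_pos": [0.006,0,-0.0035],"dr": [0,-3,0]},
    {"delta_pos": [0.006,0,-0.0035],"dr": [0,-3,0]},
  ],
)

```text
time: 7.35
tool_pos: [0.6927, 0.0877, 0.3171]
ee_rot: [0.593, 0.727, -0.218, 0.267]
wrist_force: [0.2, -0.4, -3.6]
gripper_width: 0.0119
```

>>> jog_arm(
  rows=[
    {"delta_pos": [0.006,0,-0.0035],"dr": [0,-3,0]},
    {"delta_pos": [0.006,0,-0.0035],"dr": [0,-3,0]},
    {"delta_pos": [0.006,0,-0.0035],"dr": [0,-3,0]},
    {"delta_pos": [0.006,0,-0.0035],"dr": [0,-3,0]},
    {"delta_pos": [0.006,0,-0.0035],"dr": [0,-3,0]},
    {"delta_pos": [0.006,0,-0.0035],"dr": [0,-3,0]},
    {"delta_pos": [0,0,0],"dr": [0,0,0]},
    {"delta_pos": [0,0,0],"dr": [0,0,0]},
    {"delta_pos": [0,0,0],"dr": [0,0,0]},
    {"delta_pos": [0,0,0],"dr": [0,0,0]},
  ],
)

```text
time: 8.35
tool_pos: [0.6853, 0.1254, 0.3056]
ee_rot: [0.553, 0.677, -0.307, 0.377]
wrist_force: [0.5, 0.5, -1.4]
gripper_width: 0.0121
```

```bash
python3 - <<'E'
from ik import *
c=cur();print(np.round(c,3).tolist(),np.round(ctrl.observe()["joint_pos"],2))
cv2.imwrite("pics/tip.png",np.hstack([crop(ctrl.grab_frame("scene")[:,:,::-1],260,110,170,180,2.5),crop(ctrl.grab_frame("top")[:,:,::-1],165,100,140,180,2.5)]))
E
```

```text
[[-0.105, 0.98, 0.171, 0.685], [0.516, 0.201, -0.833, 0.125], [-0.85, 0.001, -0.527, 0.306], [0.0, 0.0, 0.0, 1.0]] [-0.47  0.68 -0.28  1.42  1.    1.73 -0.74]
```

View pics/tip.png

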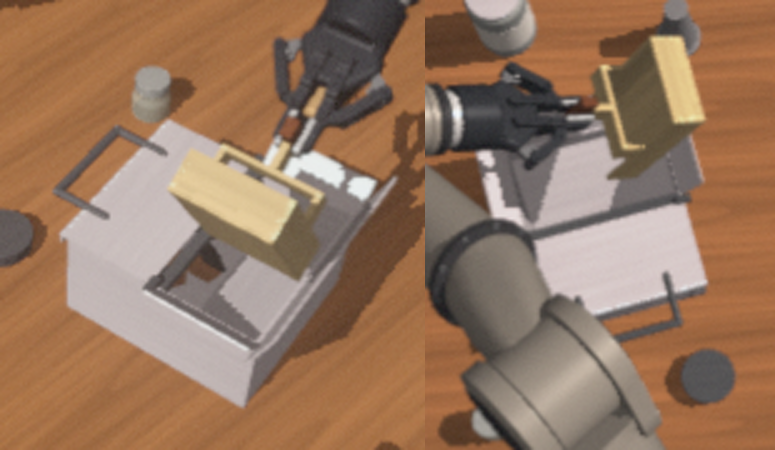

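One block is visible on the bin slope at (205,265) in the scene half, and the tote looks empty. I level the tote and carry it back to its old spot.

```bash
python3 - <<'E'
from ik import *
A=lipTCP(by+90,0,bl(.072,-.075),.215);print(np.round(A[:3,3],3));path(A,10)
B=T([.565,-.173,.17],tool(23.7));path(B,20,A)
E
```

```text
[ 0.713 -0.016  0.309]
10 rows: dp [-0.0129, -0.0001, 0.0077] dr [-0.01, 5.82, -0.03] | total [-0.0789, -0.0007, 0.1205]
([0.699, 0.055, 0.326], np.float64(0.0), np.float64(0.47), np.float64(0.08)) ([0.713, -0.016, 0.309], np.float64(0.0), np.float64(0.59), np.float64(0.08)) max step 0.09 [ 0.24  0.51 -0.48  1.36  0.24  1.33 -0.04]
20 rows: dp [-0.0111, -0.0036, 0.007] dr [0.0, 0.0, 3.91] | total [-0.1234, -0.1777, 0.139]
([0.667, -0.121, 0.239], np.float64(0.0), np.float64(0.77), np.float64(0.05)) ([0.565, -0.173, 0.17], np.float64(0.0), np.float64(0.63), np.float64(0.05)) max step 0.75 [ 0.34  0.41 -0.2   1.81  0.1   0.92 -1.05]
```

>>> jog_arm(
  rows=[
    {"delta_pos": [-0.013,0,0.0077],"dr": [0,5.8,0]},
    {"delta_pos": [-0.013,0,0.0077],"dr": [0,5.8,0]},
    {"delta_pos": [-0.013,0,0.0077],"dr": [0,5.8,0]},
    {"delta_pos": [-0.013,0,0.0077],"dr": [0,5.8,0]},
    {"delta_pos": [-0.013,0,0.0077],"dr": [0,5.8,0]},
    {"delta_pos": [-0.013,0,0.0077],"dr": [0,5.8,0]},
    {"delta_pos": [-0.013,0,0.0077],"dr": [0,5.8,0]},
    {"delta_pos": [-0.013,0,0.0077],"dr": [0,5.8,0]},
    {"delta_pos": [-0.013,0,0.0077],"dr": [0,5.8,0]},
    {"delta_pos": [-0.013,0,0.0077],"dr": [0,5.8,0]},
  ],
)

```text
time: 9.45
tool_pos: [0.7143, -0.017, 0.3098]
ee_rot: [0.632, 0.775, 0.0, 0.001]
wrist_force: [0.6, -0.2, -1.9]
gripper_width: 0.0124
```

>>> jog_arm(
  rows=[
    {"delta_pos": [-0.011,-0.0036,0],"dr": [0,0,3.9]},
    {"delta_pos": [-0.011,-0.0036,0],"dr": [0,0,3.9]},
    {"delta_pos": [-0.011,-0.0036,0],"dr": [0,0,3.9]},
    {"delta_pos": [-0.011,-0.0036,0],"dr": [0,0,3.9]},
    {"delta_pos": [-0.011,-0.0036,0],"dr": [0,0,3.9]},
    {"delta_pos": [-0.011,-0.0036,0],"dr": [0,0,3.9]},
    {"delta_pos": [-0.011,-0.0036,0],"dr": [0,0,3.9]},
    {"delta_pos": [-0.011,-0.0036,0],"dr": [0,0,3.9]},
    {"delta_pos": [-0.011,-0.0036,0],"dr": [0,0,3.9]},
    {"delta_pos": [-0.011,-0.0036,0],"dr": [0,0,3.9]},
  ],
)

```text
time: 10.45
tool_pos: [0.6672, -0.1205, 0.3091]
ee_rot: [0.855, 0.519, -0.001, 0.002]
wrist_force: [-0.8, -0.0, -2.4]
gripper_width: 0.0122
```

>>> jog_arm(
  rows=[
    {"delta_pos": [-0.011,-0.0036,0.014],"dr": [0,0,3.9]},
    {"delta_pos": [-0.011,-0.0036,0.014],"dr": [0,0,3.9]},
    {"delta_pos": [-0.011,-0.0036,0.014],"dr": [0,0,3.9]},
    {"delta_pos": [-0.011,-0.0036,0.014],"dr": [0,0,3.9]},
    {"delta_pos": [-0.011,-0.0036,0.014],"dr": [0,0,3.9]},
    {"delta_pos": [-0.011,-0.0036,0.014],"dr": [0,0,3.9]},
    {"delta_pos": [-0.011,-0.0036,0.014],"dr": [0,0,3.9]},
    {"delta_pos": [-0.011,-0.0036,0.014],"dr": [0,0,3.9]},
    {"delta_pos": [-0.011,-0.0036,0.014],"dr": [0,0,3.9]},
    {"delta_pos": [-0.011,-0.0036,0.014],"dr": [0,0,3.9]},
  ],
)

```text
time: 11.45
tool_pos: [0.5661, -0.1723, 0.169]
ee_rot: [0.979, 0.203, -0.0, 0.003]
wrist_force: [-0.1, 0.1, -2.1]
gripper_width: 0.0119
```

```bash
python3 - <<'E'
from ik import *
c=cur();print(np.round(c,3).tolist(),np.round(ctrl.observe()["joint_pos"],2))
path(T([.565,-.173,.102],tool(23.7)),6)
cv2.imwrite("pics/back.png",np.hstack([crop(ctrl.grab_frame("scene")[:,:,::-1],205,150,215,170,2.5),crop(ctrl.grab_frame("top")[:,:,::-1],170,110,100,170,2.5)]))
E
```

```text
[[0.917, 0.398, 0.001, 0.566], [0.398, -0.917, -0.005, -0.172], [-0.002, 0.005, -1.0, 0.169], [0.0, 0.0, 0.0, 1.0]] [ 0.34  0.42 -0.2   1.81  0.11  0.92 -1.07]
6 rows: dp [-0.0002, 0.0, 0.0112] dr [0.05, 0.02, -0.04] | total [-0.0012, -0.0001, 0.067]
([0.566, -0.173, 0.135], np.float64(0.0), np.float64(0.6), np.float64(0.02)) ([0.565, -0.173, 0.102], np.float64(0.0), np.float64(0.58), np.float64(0.02)) max step 0.02 [ 0.34  0.5  -0.19  1.86  0.13  0.79 -1.08]
```

View pics/back.png

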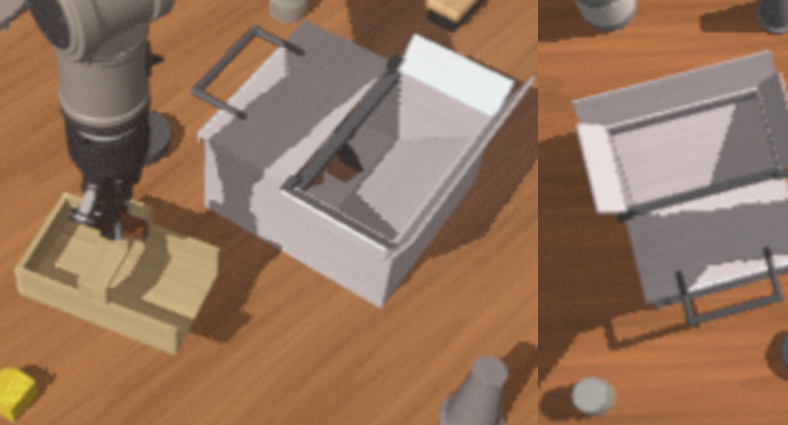

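The tote is empty in the scene view at (120,270), with the dark and brown blocks in the bin at (345,160). Lowering it to the bench.

>>> jog_arm(
  rows=[
    {"delta_pos": [0,0,0.011],"dr": [0,0,0]},
    {"delta_pos": [0,0,0.011],"dr": [0.3,0,0]},
    {"delta_pos": [0,0,0.011],"dr": [0,0,0]},
    {"delta_pos": [0,0,0.011],"dr": [0,0,0]},
    {"delta_pos": [0,0,0.011],"dr": [0,0,0]},
    {"delta_pos": [0,0,0.011],"dr": [0,0,0]},
    {"delta_pos": [0,0,0.0025],"dr": [0,0,0]},
    {"delta_pos": [0,0,0.0025],"dr": [0,0,0]},
    {"delta_pos": [0,0,0.0015],"dr": [0,0,0]},
    {"delta_pos": [0,0,0.001],"dr": [0,0,0]},
  ],
)

```text
time: 12.55
tool_pos: [0.567, -0.1709, 0.0968]
ee_rot: [0.979, 0.205, -0.001, -0.001]
wrist_force: [-6.8, 2.3, 14.7]
gripper_width: 0.0123
```

>>> jog_arm(
  rows=[
    {"delta_pos": [0,0,-0.001],"dr": [0,0,0]},
    {"delta_pos": [0,0,0],"dr": [0,0,0]},
    {"delta_pos": [0,0,0],"dr": [0,0,0]},
    {"delta_pos": [0,0,0],"dr": [0,0,0]},
    {"delta_pos": [0,0,0],"dr": [0,0,0]},
    {"delta_pos": [0,0,0],"dr": [0,0,0]},
    {"delta_pos": [0,0,-0.005],"dr": [0,0,0]},
    {"delta_pos": [0,0,-0.015],"dr": [0,0,0]},
    {"delta_pos": [0,0,-0.03],"dr": [0,0,0]},
    {"delta_pos": [0,0,-0.04],"dr": [0,0,0]},
  ],
  gripper=1,
)

```text
time: 13.55
tool_pos: [0.566, -0.171, 0.1871]
ee_rot: [0.979, 0.205, -0.002, -0.001]
wrist_force: [0.5, -0.5, 0.2]
gripper_width: 0.0854
```

```bash
python3 - <<'E'
from ik import *
c=cur();print(np.round(c,3).tolist(),np.round(ctrl.observe()["joint_pos"],2))
# lid holds: rod pos and grasp orientations for lid angle a, with tool pitched by g about bin y relative to down (fingers forward>0)
def lidpose(a,g,dep=.019):
    x=-.010-.16*np.cos(a)+.003*np.sin(a); z=.12+.16*np.sin(a)+.003*np.cos(a)
    Bz=R.from_euler("z",by,degrees=True).as_matrix()
    Rt=Bz@R.from_euler("y",-g,degrees=True).as_matrix()@np.array([[0,1,0],[1,0,0],[0,0,-1.]])  # tool y=bin x, z down, x=bin y
    Rt2=Rt@np.diag([-1,-1,1.])
    p=np.r_[binp,0]+Bz@[x,0,z]
    return [T(p+r[:,2]*dep,r) for r in(Rt,Rt2)]
q0=np.array(ctrl.observe()["joint_pos"])
for g1 in(0,20,40,-30,-60):
    for k in(0,1):
        o=f"g_end {g1} k{k}: ";q=q0
        for s in(0,.25,.5,.75,1):
            A=lidpose(1.047*s,g1*s)[k];q,e,m=ik(A,q);o+=f"e{e:.3f} m{m:.2f} | "
        print(o,np.round(q,2),np.round(A[:3,3],3))
E
```

```text
[[0.916, 0.402, -0.004, 0.566], [0.402, -0.916, 0.002, -0.171], [-0.003, -0.003, -1.0, 0.187], [0.0, 0.0, 0.0, 1.0]] [ 0.35  0.4  -0.21  1.79  0.1   0.97 -1.05]
g_end 0 k0: e0.000 m0.27 | e0.000 m0.31 | e0.000 m0.38 | e0.000 m0.47 | e0.000 m0.57 |  [ 0.21  0.28 -0.65  1.87  0.19  1.06 -0.31] [0.523 0.113 0.241]
g_end 0 k1: e0.000 m0.00 | e0.000 m0.00 | e0.000 m0.00 | e0.000 m0.00 | e0.000 m0.01 |  [-0.97  0.37  0.83  1.87 -0.31  1.04 -2.95] [0.523 0.113 0.241]
g_end 20 k0: e0.000 m0.27 | e0.000 m0.26 | e0.000 m0.27 | e0.000 m0.30 | e0.000 m0.33 |  [ 0.25  0.1  -0.64  2.11  0.2   0.61 -0.32] [0.53  0.114 0.242]
g_end 20 k1: e0.000 m0.00 | e0.000 m0.00 | e0.000 m0.00 | e0.000 m0.00 | e0.000 m0.00 |  [-1.3   0.21  1.08  2.11 -0.32  0.6  -2.96] [0.53  0.114 0.242]
g_end 40 k0: e0.000 m0.27 | e0.000 m0.20 | e0.000 m0.15 | e0.000 m0.11 | e0.002 m0.00 |  [ 0.98  0.03 -1.41  2.37  1.06  0.17 -1.22] [0.535 0.115 0.245]
g_end 40 k1: e0.000 m0.00 | e0.000 m0.00 | e0.000 m0.00 | e0.000 m0.00 | e0.000 m0.00 |  [-1.68  0.21  1.46  2.37 -1.32  0.17 -1.98] [0.535 0.115 0.245]
g_end -30 k0: e0.000 m0.27 | e0.000 m0.40 | e0.000 m0.55 | e0.000 m0.50 | e0.000 m0.29 |  [ 0.1   0.58 -0.6   1.54  0.18  1.63 -0.33] [0.514 0.111 0.244]
g_end -30 k1: e0.000 m0.00 | e0.000 m0.00 | e0.000 m0.00 | e0.000 m0.01 | e0.000 m0.02 |  [-0.7   0.64  0.63  1.53 -0.28  1.61 -2.94] [0.514 0.111 0.244]
g_end -60 k0: e0.000 m0.27 | e0.000 m0.48 | e0.000 m0.46 | e0.000 m0.12 | e0.146 m0.00 |  [-0.35  0.75  0.1   1.38 -0.09  1.92 -0.03] [0.507 0.11  0.251]
g_end -60 k1: e0.000 m0.00 | e0.000 m0.00 | e0.000 m0.00 | e0.000 m0.02 | e0.153 m0.00 |  [-0.57  0.8   0.46  1.38 -0.2   1.92 -2.96] [0.507 0.11  0.251]
```

```bash
python3 - <<'E'
from ik import *
Bz=R.from_euler("z",by,degrees=True).as_matrix();Rt=Bz@np.array([[0,1,0],[1,0,0],[0,0,-1.]])
path(T([.4425,.096,.20],Rt),18)
E
```

```text
18 rows: dp [0.0103, -0.0143, -0.0007] dr [-0.01, 0.0, -4.35] | total [-0.0059, -0.2942, -0.0119]
([0.552, -0.016, 0.194], np.float64(0.0), np.float64(0.56), np.float64(0.04)) ([0.442, 0.096, 0.2], np.float64(0.0), np.float64(0.35), np.float64(0.06)) max step 0.06 [ 0.2   0.18 -0.61  2.09  0.13  0.91 -0.27]
```

>>> jog_arm(
  rows=[
    {"delta_pos": [0.01,-0.0143,-0.002],"dr": [0,0,-4.35]},
    {"delta_pos": [0.0103,-0.0143,-0.002],"dr": [0,0,-4.35]},
    {"delta_pos": [0.0103,-0.0143,-0.001],"dr": [0,0,-4.35]},
    {"delta_pos": [0.0103,-0.0143,-0.001],"dr": [0,0,-4.35]},
    {"delta_pos": [0.0103,-0.0143,-0.001],"dr": [0,0,-4.35]},
    {"delta_pos": [0.0103,-0.0143,-0.001],"dr": [0,0,-4.35]},
    {"delta_pos": [0.0103,-0.0143,-0.001],"dr": [0,0,-4.35]},
    {"delta_pos": [0.0103,-0.0143,-0.001],"dr": [0,0,-4.35]},
    {"delta_pos": [0.0103,-0.0143,-0.001],"dr": [0,0,-4.35]},
    {"delta_pos": [0.0103,-0.0143,-0.001],"dr": [0,0,-4.35]},
  ],
  gripper=0.35,
)

```text
time: 14.55
tool_pos: [0.5445, -0.0001, 0.2001]
ee_rot: [0.832, 0.555, 0.0, -0.0]
wrist_force: [0.8, -0.3, -0.1]
gripper_width: 0.0298
```

>>> jog_arm(
  rows=[
    {"delta_pos": [0.0103,-0.0143,-0.001],"dr": [0,0,-4.35]},
    {"delta_pos": [0.0103,-0.0143,-0.001],"dr": [0,0,-4.35]},
    {"delta_pos": [0.0103,-0.0143,-0.001],"dr": [0,0,-4.35]},
    {"delta_pos": [0.0103,-0.0143,0],"dr": [0,0,-4.35]},
    {"delta_pos": [0.0103,-0.0143,0],"dr": [0,0,-4.35]},
    {"delta_pos": [0.0103,-0.0143,0],"dr": [0,0,-4.35]},
    {"delta_pos": [0.0103,-0.0143,0],"dr": [0,0,-4.35]},
    {"delta_pos": [0.0103,-0.0143,0],"dr": [0,0,-4.35]},
    {"delta_pos": [0,0,0],"dr": [0,0,0]},
    {"delta_pos": [0,0,0],"dr": [0,0,0]},
  ],
)

```text
time: 15.55
tool_pos: [0.4442, 0.0943, 0.2028]
ee_rot: [0.63, 0.776, 0.0, 0.0]
wrist_force: [0.4, -1.5, -0.9]
gripper_width: 0.0298
```

```bash
python3 - <<'E'
from ik import *
Bz=R.from_euler("z",by,degrees=True).as_matrix();Rt=Bz@np.array([[0,1,0],[1,0,0],[0,0,-1.]])
plan([.4425,.096,.150],Rt,5)
a=ctrl.grab_frame("scene")[:,:,::-1];b=ctrl.grab_frame("top")[:,:,::-1]
cv2.imwrite("pics/rod.png",np.hstack([crop(a,205,120,180,190,2.2),crop(b,220,165,140,150,2.8)[:418]]))
E
```

```text
5 rows: dp [0.0004, -0.0003, 0.0106] dr [0.01, -0.0, -0.0] | total [0.002, -0.0013, 0.0528]
```

View pics/rod.png

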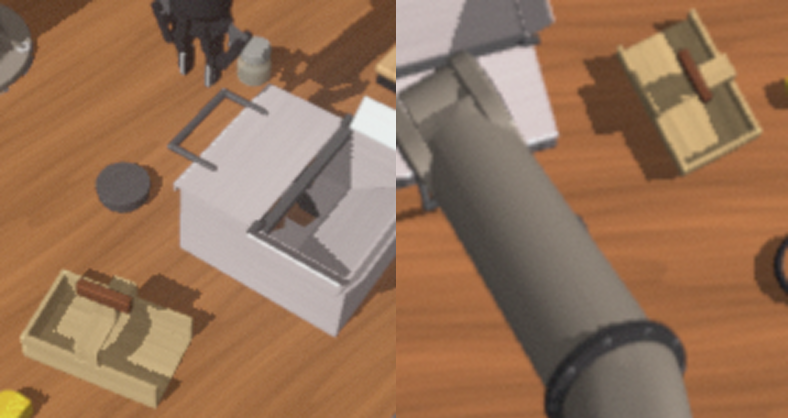

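The tote stands upright and empty at scene (105,335) and top (690,95). The fingers are above the rod, at (200,70). Descending over the rod with a 30 mm opening.

>>> jog_arm(
  rows=[
    {"delta_pos": [0.001,-0.0005,0.01],"dr": [0,0,0]},
    {"delta_pos": [0.001,-0.0005,0.01],"dr": [0,0,0]},
    {"delta_pos": [0,0,0.01],"dr": [0,0,0]},
    {"delta_pos": [0,0,0.01],"dr": [0,0,0]},
    {"delta_pos": [0,0,0.01],"dr": [0,0,0]},
    {"delta_pos": [0,0,0.01],"dr": [0,0,0]},
    {"delta_pos": [0,0,0.01],"dr": [0,0,0]},
    {"delta_pos": [0,0,0.01],"dr": [0,0,0]},
    {"delta_pos": [0,0,0.009],"dr": [0,0,0]},
    {"delta_pos": [0,0,0.009],"dr": [0,0,0]},
  ],
)

```text
time: 16.65
tool_pos: [0.4419, 0.0964, 0.1031]
ee_rot: [0.629, 0.777, -0.0, -0.001]
wrist_force: [-0.4, -1.2, 0.2]
gripper_width: 0.0299
```

>>> jog_arm(
  rows=[
    {"delta_pos": [0,0,0],"dr": [0,0,0]},
    {"delta_pos": [0,0,0],"dr": [0,0,0]},
    {"delta_pos": [0,0,0],"dr": [0,0,0]},
    {"delta_pos": [0,0,0],"dr": [0,0,0]},
    {"delta_pos": [0,0,0],"dr": [0,0,0]},
    {"delta_pos": [0,0,0],"dr": [0,0,0]},
    {"delta_pos": [0,0,0],"dr": [0,0,0]},
    {"delta_pos": [0,0,0],"dr": [0,0,0]},
    {"delta_pos": [0,0,0],"dr": [0,0,0]},
    {"delta_pos": [0,0,0],"dr": [0,0,0]},
  ],
  gripper=0,
  force=30,
)

```text
time: 17.65
tool_pos: [0.442, 0.0964, 0.1039]
ee_rot: [0.629, 0.777, -0.0, -0.001]
wrist_force: [0.5, 0.4, -1.1]
gripper_width: 0.011
```

```bash
python3 - <<'E'
from ik import *
c=cur();print(np.round(c,3).tolist(),np.round(ctrl.observe()["joint_pos"],2),np.round(ctrl.observe()["wrist_force"],1))
f=lambda a:np.array([.16*(1-np.cos(a))+.003*np.sin(a),.16*np.sin(a)+.003*(np.cos(a)-1)])
a=np.radians(np.linspace(0,60,25));print(np.round(np.diff([f(t) for t in a],axis=0)*1000,1).tolist(),f(a[-1]))
np.save("c0.npy",c)
E
```

```text
[[-0.207, 0.978, -0.001, 0.442], [0.978, 0.207, 0.001, 0.096], [0.001, -0.001, -1.0, 0.104], [0.0, 0.0, 0.0, 1.0]] [ 0.14  0.35 -0.57  2.15  0.29  0.71 -0.42] [ 0.5  0.4 -1.1]
[[0.3, 7.0], [0.6, 7.0], [0.9, 6.9], [1.2, 6.9], [1.5, 6.8], [1.8, 6.7], [2.1, 6.7], [2.4, 6.6], [2.7, 6.5], [2.9, 6.3], [3.2, 6.2], [3.5, 6.1], [3.7, 5.9], [4.0, 5.7], [4.2, 5.6], [4.5, 5.4], [4.7, 5.2], [4.9, 5.0], [5.1, 4.7], [5.3, 4.5], [5.5, 4.3], [5.7, 4.0], [5.9, 3.8], [6.0, 3.5]] [0.08259808 0.13706406]
```

>>> jog_arm(
  rows=[
    {"delta_pos": [0,0.0003,-0.007],"dr": [0,0,0]},
    {"delta_pos": [0,0.0006,-0.007],"dr": [0,0,0]},
    {"delta_pos": [0,0.0009,-0.0069],"dr": [0,0,0]},
    {"delta_pos": [0,0.0012,-0.0069],"dr": [0,0,0]},
    {"delta_pos": [0,0.0015,-0.0068],"dr": [0,0,0]},
    {"delta_pos": [0,0.0018,-0.0067],"dr": [0,0,0]},
    {"delta_pos": [0,0.0021,-0.0067],"dr": [0,0,0]},
    {"delta_pos": [0,0.0024,-0.0066],"dr": [0,0,0]},
    {"delta_pos": [0,0.0027,-0.0065],"dr": [0,0,0]},
    {"delta_pos": [0,0.0029,-0.0063],"dr": [0,0,0]},
  ],
)

```text
time: 18.65
tool_pos: [0.4573, 0.0995, 0.1714]
ee_rot: [0.629, 0.777, -0.001, -0.001]
wrist_force: [-3.5, -0.8, -2.5]
gripper_width: 0.011
```

>>> jog_arm(
  rows=[
    {"delta_pos": [0,0.0032,-0.0062],"dr": [0,0,0]},
    {"delta_pos": [0,0.0035,-0.0061],"dr": [0,0,0]},
    {"delta_pos": [0,0.0037,-0.0059],"dr": [0,0,0]},
    {"delta_pos": [0,0.004,-0.0057],"dr": [0,0,0]},
    {"delta_pos": [0,0.0042,-0.0056],"dr": [0,0,0]},
    {"delta_pos": [0,0.0045,-0.0054],"dr": [0,0,0]},
    {"delta_pos": [0,0.0047,-0.0052],"dr": [0,0,0]},
    {"delta_pos": [0,0.0049,-0.005],"dr": [0,0,0]},
    {"delta_pos": [0,0.0051,-0.0047],"dr": [0,0,0]},
    {"delta_pos": [0,0.0053,-0.0045],"dr": [0,0,0]},
  ],
)

```text
time: 19.65
tool_pos: [0.4974, 0.1077, 0.2262]
ee_rot: [0.63, 0.777, -0.004, -0.002]
wrist_force: [-16.2, -4.7, 14.0]
gripper_width: 0.0111
```

>>> jog_arm(
  rows=[
    {"delta_pos": [0,0.0055,-0.0043],"dr": [0,0,0]},
    {"delta_pos": [0,0.0057,-0.004],"dr": [0,0,0]},
    {"delta_pos": [0,0.0059,-0.0038],"dr": [0,0,0]},
    {"delta_pos": [0,0.006,-0.0035],"dr": [0,0,0]},
    {"delta_pos": [0,0,0],"dr": [0,0,0]},
    {"delta_pos": [0,0,0],"dr": [0,0,0]},
    {"delta_pos": [0,0,0],"dr": [0,0,0]},
    {"delta_pos": [0,0,0],"dr": [0,0,0]},
    {"delta_pos": [0,0,0],"dr": [0,0,0]},
    {"delta_pos": [0,0,0],"dr": [0,0,0]},
  ],
)

```text
time: 20.65
tool_pos: [0.5232, 0.113, 0.243]
ee_rot: [0.63, 0.777, -0.0, -0.0]
wrist_force: [-7.9, -4.1, 12.0]
gripper_width: 0.0106
```

```bash
python3 - <<'E'
from ik import *
c=cur();c0=np.load("c0.npy");d=c0[:3,:3].T@(c[:3,3]-c0[:3,3]);print("tool-frame move",np.round(d,4),np.round(ctrl.observe()["wrist_force"],1))
# rod at closed assumed (-.16,.003) from hinge; angle of moved point
v=np.array([-.16+d[1],.003-d[2]]);print("angle",np.degrees(np.arctan2(v[1],-v[0])-np.arctan2(.003,.16)),"radius",np.hypot(*v))
print("alt: chord",2*np.degrees(np.arcsin(np.hypot(d[1],d[2])/2/.16)))
cv2.imwrite("pics/lid.png",np.hstack([crop(ctrl.grab_frame("scene")[:,:,::-1],255,90,165,180,2.5),crop(ctrl.grab_frame("top")[:,:,::-1],170,110,150,180,2.5)]))
# predicted pixels of lid front corners at 55/60/65
for A in(55,60,65):
    a=np.radians(A);P3=[np.r_[bl(-.01-.119*np.cos(a),y),.121+.119*np.sin(a)] for y in(.108,-.108)]
    print(A,"scene crop",np.round((proj("scene",P3)-[255,90])*2.5).tolist(),"top crop",np.round((proj("top",P3)-[170,110])*2.5+[412,0]).tolist())
E
```

```text
tool-frame move [-0.0005  0.0827 -0.1392] [-7.9 -4.1 12. ]
angle 60.39858569346626 radius 0.16186965244911108
alt: chord 60.79775208001475
55 scene crop [[223.0, 128.0], [114.0, 245.0]] top crop [[500.0, 249.0], [668.0, 203.0]]
60 scene crop [[231.0, 127.0], [121.0, 245.0]] top crop [[498.0, 241.0], [666.0, 196.0]]
65 scene crop [[238.0, 127.0], [129.0, 246.0]] top crop [[496.0, 234.0], [664.0, 188.0]]
```

View pics/lid.png

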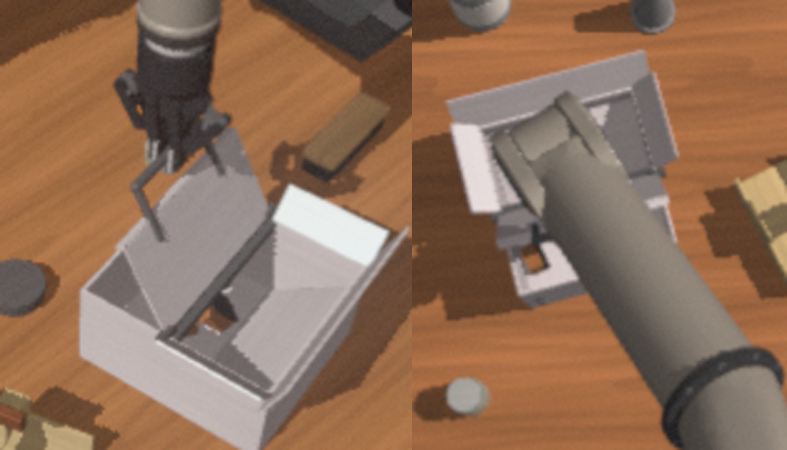

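Lid corners at scene (235,127)/(121,245) and top right (664,195) match the 60° prediction within about 1-2°. Arc geometry gives 60.4°. A small radial relief of the ~14 N strain comes next, then a final full check.

>>> jog_arm(
  rows=[
    {"delta_pos": [0,-0.0005,-0.001],"dr": [0,0,0]},
    {"delta_pos": [0,0,0],"dr": [0,0,0]},
    {"delta_pos": [0,0,0],"dr": [0,0,0]},
    {"delta_pos": [0,0,0],"dr": [0,0,0]},
    {"delta_pos": [0,0,0],"dr": [0,0,0]},
    {"delta_pos": [0,0,0],"dr": [0,0,0]},
    {"delta_pos": [0,0,0],"dr": [0,0,0]},
    {"delta_pos": [0,0,0],"dr": [0,0,0]},
    {"delta_pos": [0,0,0],"dr": [0,0,0]},
    {"delta_pos": [0,0,0],"dr": [0,0,0]},
  ],
)

```text
time: 21.75
tool_pos: [0.5226, 0.1129, 0.2428]
ee_rot: [0.63, 0.777, -0.0, -0.0]
wrist_force: [-5.5, -3.0, 7.6]
gripper_width: 0.0105
```

```bash
python3 - <<'E'
from ik import *
c=cur();c0=np.load("c0.npy");d=c0[:3,:3].T@(c[:3,3]-c0[:3,3]);v=np.array([-.16+d[1],.003-d[2]]);print("angle",np.degrees(np.arctan2(v[1],-v[0])-np.arctan2(.003,.16)))
cv2.imwrite("pics/final.png",crop(ctrl.grab_frame("scene")[:,:,::-1],80,100,400,300,2))
E
```

```text
angle 60.18366770708515
```

View pics/final.png

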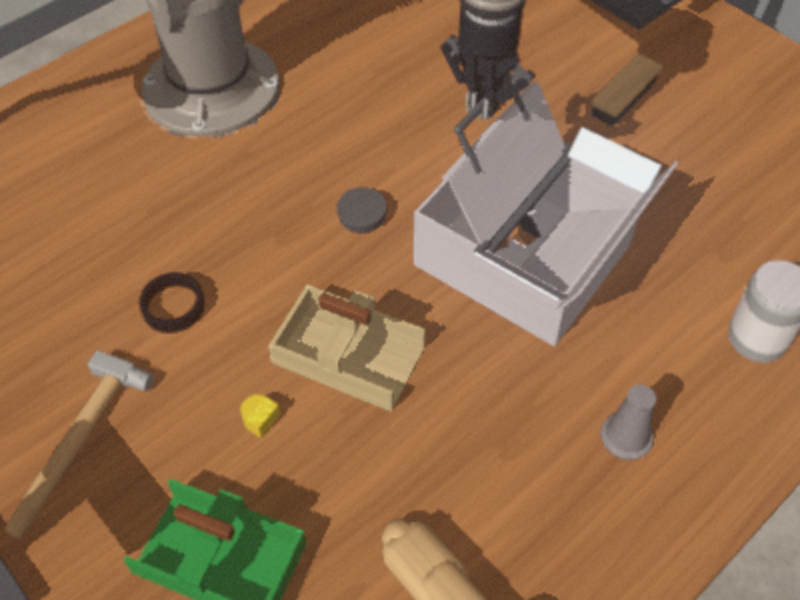

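The empty tote stands upright at (350,345) and nothing lies loose on the bench. A block is visible in the bin at (522,232), and the lid is held open. Handing in.

```bash
python3 -c "
from rig import ctrl;print(ctrl.hand_in())"
```

```text
the job is handed in; nothing more can be done
None
```

I tipped the three heel blocks into the bin's filling mouth and stood the empty tote upright back on its original spot, clear of the bin. I then gripped the lid's rod and raised the lid to 60°. I handed the job in with the gripper still holding it, at about 22 s of the 72 s limit.

**What the last checks showed:**
- **Lid:** the arm's travel gives 60.2°. In the pictures taken just before a final 1 mm adjustment, the lid corners matched the 60° prediction to within about 2°. The force at the wrist was steady at about 10 N.
- **Tote:** it was upright and empty in both camera views.
- **Bystanders:** the final picture shows the ones in its view where they were, with nothing loose on the bench. It does not show the nail jar, which stood in place in an earlier view during the lift.

**Not fully confirmed:** I never saw all three blocks in the bin at once, since most of the inside is hidden. I count three because the tote is empty, nothing lies on the bench in view, and the load on the arm dropped by about 1.5 N. That is somewhat more than the 1 N three blocks should weigh, and the readings are noisy.

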